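Fit the batch blade, number the containers, hang the blade back

TASK

Number the containers on the stamp: lift the flat batch blade up and off its hook and push it down into the stamp's slot until its shoulder is fully home; it stays there while you stamp. Take the containers that are on the table, always in the order wax tin, paste pot, pale box, dark box (the number steps on with each stroke; some may be missing): hold each upright, press its underside, centred, down on the sprung pad until the pad is fully depressed, keep it there for half a second, and stand it upright and flat on the floor of the wooden tray. When all are numbered, draw the blade out and hang it back on its hook by its window, and leave the other things on the table where they are.

Things in the scene. Friction and masses are not known exactly. Their poses are not given: they have to be found in the camera images.
- stamp: fixed dark green numbering stamp, base 200 (own x) x 100 x 12 mm, origin under its centre. 50 mm to -x a steel pedestal (44 mm across, top 56 mm above the table) carries the sprung pad; 55 mm to +x stands a dark steel slot block 44 x 60 mm, top 58 mm above the table
- slot_mouth (a point): centre of the slot's mouth, on top of the slot block, 58 mm above the table. The upright slot is 8 mm along the stamp's x, 27 mm along its y, 43 mm deep, with a 3 mm chamfer; its axes are the stamp's
- pad_top (a point): centre of the top of the sprung round black pad (42 mm across), 78 mm above the table when up, 68 mm when fully depressed; it moves with the pad
- stamp_pad (a joint): travel of the pad in m: 0 up, 0.010 fully depressed. A spring of 750 N/m: 1.5 N at the top, 9 N at the bottom; it springs back when released
- hook_stand: fixed stand with round green foot (84 mm across) and steel post at its origin; a 7 mm thick peg leaves the post at 145 mm above the table (axis) and runs 55 mm along the stand's -x, where its end turns up by 7 mm (top of the end 156 mm above the table)
- hook_tip (a point): centre of the peg's upturned end, 60 mm along -x from the post, 152 mm above the table
- blade: loose 90 g batch blade, hanging upright on the peg 35 mm out from the post, its lower end 78 mm above the table. Origin: middle of its lower end; z up, x thickness, y width. Steel part 5 x 24 mm, 40 mm long; at 40 to 46 mm a brass shoulder 18 (x) x 40 (y) mm; above it a window and a wooden grip. Fits the slot either way round; when home its origin is 40 mm below slot_mouth
- blade_window (a point): centre of the blade's window (58 mm above its lower end), 20 mm wide, 24 mm high, through which the peg passes. Lift the blade 7 to 17 mm from where it hangs to clear the peg's upturned end, then draw it out along the stand's -x
- blade_grip (a point): centre of the blade's pale wooden grip, 14 (x) x 28 (y) x 32 mm high, 91 mm above the blade's lower end
- wax_tin: low round dark green tin, 60 mm across, 26 mm high, 60 g; origin: centre of its underside, z up. May be absent
- pot: white glazed round pot, about 63 mm across at its widest, 56 mm high, 140 g; origin: centre of its underside, z up. May be absent
- pale_box: small shut box of pale wood, 55 (own x) x 85 (y) x 22 mm, 60 g; origin: centre of its underside, z up. May be absent
- dark_box: small shut box of red-brown wood, 55 (own x) x 85 (y) x 22 mm, 60 g; origin: centre of its underside, z up. May be absent
- tray: fixed open wooden tray, 200 (own x) x 340 (y) mm, walls 6 mm thick and 18 mm high, floor 6 mm; origin: centre of its underside
- weight: bystander: 200 g brass weight with knob, 35 mm across, 54 mm high; origin under its centre
- punch: bystander: standing wooden punch, 26 mm across, 67 mm high; origin under its centre

How it is judged:
On the way, in this order (a step that is already met when the one before it is completed fails the run):
1. the blade is held, up and off its hook (contact force between the fingers and blade above 1 N and x of blade in the frame of hook_stand below -0.08 m and height (world z) of blade above 0.03 m), for 0.1 s.
2. the blade is fully home in the stamp's slot (z of blade in the frame of slot_mouth below -0.037 m and horizontal distance between blade and slot_mouth below 0.006 m and angle between blade's own z axis and vertical below 0.09 rad), for 0.3 s.
3. the held wax tin has pressed the pad fully down, centred, with the blade home (z of wax_tin in the frame of stamp below 0.0695 m and contact force between wax_tin and stamp_pad above 3 N and contact force between the fingers and wax_tin above 1 N and horizontal distance between wax_tin and pad_top below 0.012 m and angle between wax_tin's own z axis and vertical below 0.15 rad and z of wax_tin in the frame of blade above 0.045 m and distance between wax_tin and blade below 0.135 m), for 0.25 s.
4. the held paste pot has pressed the pad fully down, centred, with the blade home (z of pot in the frame of stamp below 0.0695 m and contact force between pot and stamp_pad above 3 N and contact force between the fingers and pot above 1 N and horizontal distance between pot and pad_top below 0.012 m and angle between pot's own z axis and vertical below 0.15 rad and z of pot in the frame of blade above 0.045 m and distance between pot and blade below 0.135 m), for 0.25 s.
5. the held pale box has pressed the pad fully down, centred, with the blade home (z of pale_box in the frame of stamp below 0.0695 m and contact force between pale_box and stamp_pad above 3 N and contact force between the fingers and pale_box above 1 N and horizontal distance between pale_box and pad_top below 0.012 m and angle between pale_box's own z axis and vertical below 0.15 rad and z of pale_box in the frame of blade above 0.045 m and distance between pale_box and blade below 0.135 m), for 0.25 s.
6. the held dark box has pressed the pad fully down, centred, with the blade home (z of dark_box in the frame of stamp below 0.0695 m and contact force between dark_box and stamp_pad above 3 N and contact force between the fingers and dark_box above 1 N and horizontal distance between dark_box and pad_top below 0.012 m and angle between dark_box's own z axis and vertical below 0.15 rad and z of dark_box in the frame of blade above 0.045 m and distance between dark_box and blade below 0.135 m), for 0.25 s.
At the end, for the whole second after the job is handed in: Blade at rest hanging by its window on the peg (origin 70 to 86 mm above the table, 10 to 60 mm out from the post, within 15 mm sideways); pad up (under 2 mm); every container present at rest in the tray, within 80 mm (x) and 150 mm (y) of its middle, flat on its floor (tilt under 0.1 rad) (contact force between blade and hook_stand above 0.3 N and x of blade in the frame of hook_stand between -0.06 and -0.01 m and y of blade in the frame of hook_stand between -0.015 and 0.015 m and z of blade in the frame of hook_stand between 0.07 and 0.086 m and linear speed of blade below 0.03 m/s and value of joint stamp_pad below 0.002 m and x of wax_tin in the frame of tray between -0.08 and 0.08 m and y of wax_tin in the frame of tray between -0.15 and 0.15 m and z of each of wax_tin, pot, pale_box, dark_box in the frame of tray below 0.015 m and angle between each of wax_tin, pot, pale_box, dark_box's own z axis and vertical below 0.1 rad and linear speed of each of wax_tin, pot, pale_box, dark_box below 0.02 m/s and x of pot in the frame of tray between -0.08 and 0.08 m and y of pot in the frame of tray between -0.15 and 0.15 m and x of pale_box in the frame of tray between -0.08 and 0.08 m and y of pale_box in the frame of tray between -0.15 and 0.15 m and x of dark_box in the frame of tray between -0.08 and 0.08 m and y of dark_box in the frame of tray between -0.15 and 0.15 m); the robot touches nothing.
It fails at once if the weight is moved by more than 40 mm (distance of weight from where it was at the start of the episode above 0.04 m).
It fails at once if the wooden punch is moved by more than 40 mm (distance of punch from where it was at the start of the episode above 0.04 m).
Of wax_tin, pot, pale_box, dark_box only 2 to 3 are there at a start; the rules pass over those that are not, and their reading is None.
At some moment in a run one of wax_tin, pot, pale_box, dark_box may be knocked a few centimetres aside while the robot is not near it.
It also fails if it takes over 210 s, if anything falls off the work surface, if the arm or the gripper's body presses on something with over 40 N, if the wrist force passes 120 N, or if a joint passes its speed limit or range.

ROBOT

A 7-joint arm with a two-finger parallel gripper is mounted at the origin on a cart in front of the work surface, level with it; the furniture and walls round the work are solid. World frame = base frame: x ahead of the robot, y to its left, z up, the work surface at z = 0. Lengths are in m, angles in rad, forces in N, time in s.
With the tool pointing down it reaches from about 0.425 to 0.95 m from the base axis. Payload 4.7 kg.
Tool frame: the origin (TCP) lies on the centre line of the jaws, within the pads' length; the fingertips stand 8 mm ahead of it and the grasp point (between the pads) lies 11 mm behind it; z points along the fingers, y is the line along which they close (so a half turn about z gives the same grasp; the last joint's range is limited). The gripper opens to 85 mm and grips with 20 to 120 N. Pads are 22 mm wide; open, the fingers measure 114 mm over their backs; the gripper's body (76 mm by 85 mm) begins 54 mm behind the grasp point. The pads swing forward as they close: fully open they stand 13 mm farther back than shut.
Start: joints at [-1.354, 0.469, -0.049, 1.532, 0.024, 1.141, -0.082], TCP at [0.164, 0.655, 0.239] pointing down, gripper open.
Joint ranges: [-2.59, 2.59], [-0.33, 1.99], [-1.39, 1.29], [0.1, 2.45], [-1.04, 4.18], [0.21, 1.99], [-2.66, 2.66]. Speed limits (rad/s): [2.57, 2.57, 3.14, 3.14, 3.14, 3.14, 3.14].

INTERFACE

Orientations are given as a 3x3 rotation matrix whose columns are the frame's x, y, z axes.
In Python, from rig import arm gives the robot as it stands. Calls block until the motion is done:
- arm.movep(position, orientation): joint-space move of the TCP to a pose.
- arm.move_l(position, attitude=None, feed=0.15, until_force=None): straight line of the TCP; attitude=None keeps the orientation; feed is the mean speed in m/s. With until_force (N) it stops when the force on the tool has changed by that much, and returns True; else False.
- arm.move_joints(angles): joint-space move.
- arm.command_gripper(opening, newtons=None): finger opening in m; newtons is the grip in N (None keeps the last); returns when the fingers have stopped.
- arm.sleep(seconds).
- arm.inverse_kinematics(position, orientation): joint angles nearest the present ones, or None.
- arm.sense(): the state.
- arm.camera(name): name is "scene" or "top"; returns the picture (480x640x3 uint8, red, green, blue); there is no depth.
- arm.camera_params(name): a dict with "K" (3x3 intrinsics, pixels), "dist" ([k1, k2, p1, p2, k3] as OpenCV has them; the pictures are not rectified), "position" and "rotation" of the camera in the world. Camera axes: x right, y down, z forward; pixel columns grow to the right and rows downward; lengths in m; the calibration is good to about 2 mm. A picture is of the moment at which its call begins. camera_params takes no time and is no camera call.
A pose or a line that the arm cannot do raises arm.Unreachable and nothing moves.
- arm.finish_job(): hands the job in; it is judged then, once.
The state is a dict: "time_s": time; "joint_pos": joint angles; "qd": joint speeds; "joint_efforts": joint torques, N m; "position": TCP position; "tcp_rot": TCP orientation; "wrist_force": force on the tool from outside, world axes, zero at the start; "ft_torque": the same for the moment, N m; "finger_gap": finger opening in m; "gripper_force": force on a finger pad.
Only numpy, scipy, OpenCV 4.12 (cv2) and the standard library are available. Lean on these libraries where they do the work, as an engineer would, in place of code of your own. Each camera call takes 0.05 s, during which the arm holds its last target. There are 200 camera calls.

## Working session

There is one attempt and no reset: what is moved stays moved. The work goes in short steps, each a Python script; the robot and the scene stay as the last script left them, time stands still between calls to the robot, and variables do not carry over. Pictures are saved under pics/ and viewed, at most 14 in all, crops included, and the job is handed in when it is done.

```bash
mkdir -p pics && ls
python3 - <<'E'
from rig import arm
import cv2
for n in("top","scene"):
    cv2.imwrite(f"pics/{n}0.png",arm.camera(n)[:,:,::-1])
    p=arm.camera_params(n);print(n,p)
s=arm.sense();print(s)
E
```

```text
pics
rig.py
top {'K': array([[615.83720093,   0.        , 317.83875475],
       [  0.        , 615.83720093, 249.01646034],
       [  0.        ,   0.        ,   1.        ]]), 'dist': array([-0.1207725,  0.       ,  0.       ,  0.       ,  0.       ]), 'position': array([0.49078895, 0.08141044, 1.41945789]), 'rotation': array([[ 0.02399114, -0.99731338,  0.06921309],
       [-0.99948035, -0.02243715,  0.02314316],
       [-0.02152804, -0.06973236, -0.99733342]])}
scene {'K': array([[582.04976281,   0.        , 324.54588993],
       [  0.        , 582.04976281, 246.75301153],
       [  0.        ,   0.        ,   1.        ]]), 'dist': array([-0.08784734,  0.        ,  0.        ,  0.        ,  0.        ]), 'position': array([-0.02047085, -0.60495122,  0.73787129]), 'rotation': array([[ 0.76965375, -0.35833215,  0.52842328],
       [-0.638433  , -0.43976432,  0.63167289],
       [ 0.006033  , -0.82353227, -0.56723734]])}
{'time_s': 0.1, 'joint_pos': array([-1.35387805,  0.46934574, -0.04859817,  1.53356925,  0.02409661,
        1.14098315, -0.082285  ]), 'qd': array([ 0.00191868, -0.00161893, -0.0004562 , -0.00465293, -0.00043146,
        0.00020721, -0.00042082]), 'joint_efforts': array([ 7.06316951e-04, -5.11513603e+01, -4.69311420e-02, -2.38390464e+01,
        1.07704819e-02,  4.38744129e-03, -2.35927229e-05]), 'position': array([0.16412157, 0.65422422, 0.2383787 ]), 'tcp_rot': array([[-9.69949570e-01,  2.43305771e-01, -3.65443252e-04],
       [ 2.43306039e-01,  9.69948115e-01, -1.68083419e-03],
       [-5.44956654e-05, -1.71923895e-03, -9.99998521e-01]]), 'wrist_force': array([ 0.25032317,  0.15594228, -0.56926241]), 'ft_torque': array([ 0.08355104,  0.00134141, -0.03903302]), 'gripper_force': 0.0, 'finger_gap': 0.08532216584048327}
```

View pics/top0.png

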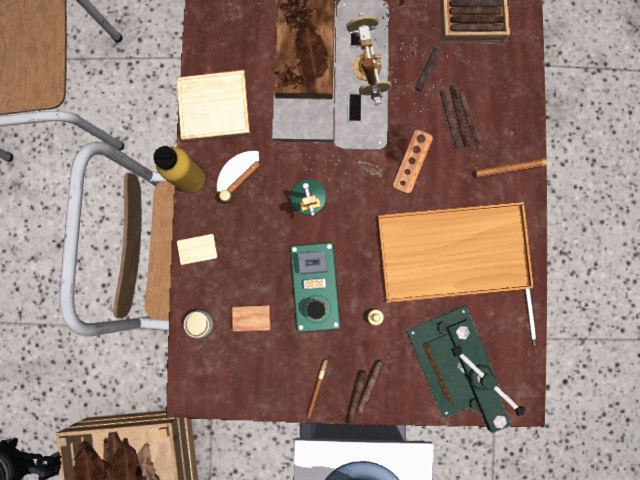

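View pics/scene0.png

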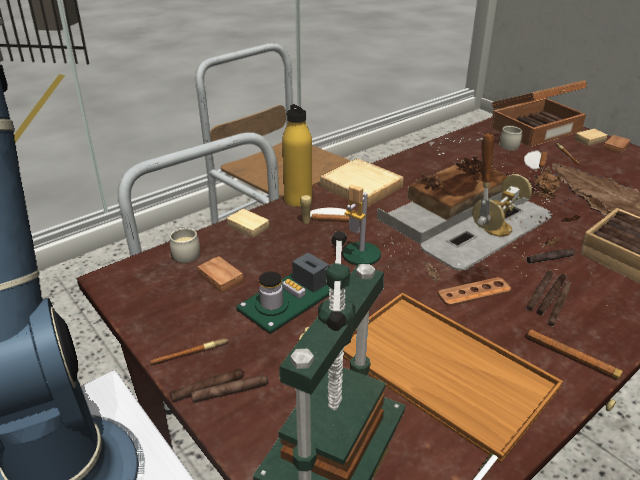

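The top view shows the hook stand at (309,197), stamp (315,287) with slot block (312,262) and pad (317,310), and the tray around (455,252). The pot is at (198,323), pale box (197,249) and dark box (251,318), the weight at (375,317) and the punch at (225,197). I see no wax tin. Next I'll zoom in on the stamp and hook.

```bash
cat > h.py <<'E'
from rig import arm
import numpy as np, cv2
def ray(cam,uv):
    p=arm.camera_params(cam)
    n=cv2.undistortPoints(np.array(uv,float).reshape(-1,1,2),p["K"],p["dist"]).reshape(-1,2)
    d=np.c_[n,np.ones(len(n))]@p["rotation"].T
    return p["position"],d
def plane(cam,uv,z):
    o,d=ray(cam,uv); return (o+d*((z-o[2])/d[:,2])[:,None])[:,:2]
def tri(ut,us):
    A=np.zeros((3,3));b=np.zeros(3)
    for c,u in(("top",ut),("scene",us)):
        o,d=ray(c,u);d=d[0]/np.linalg.norm(d[0]);M=np.eye(3)-np.outer(d,d);A+=M;b+=M@o
    return np.linalg.solve(A,b)
def proj(cam,P):
    p=arm.camera_params(cam);R=p["rotation"].T
    return cv2.projectPoints(np.array(P,float).reshape(-1,3),cv2.Rodrigues(R)[0],-R@p["position"],p["K"],p["dist"])[0].reshape(-1,2)
def snap(cam,name=None):
    im=arm.camera(cam)
    if name: cv2.imwrite(f"pics/{name}.png",im[:,:,::-1])
    return im
def rot(phi):  # tool down, fingers close along y-axis direction phi (world angle)
    y=np.array([np.cos(phi),np.sin(phi),0]);z=np.array([0,0,-1.]);return np.c_[np.cross(y,z),y,z]
E
python3 - <<'E'
import cv2,numpy as np
t=cv2.imread("pics/top0.png");s=cv2.imread("pics/scene0.png")
a=cv2.resize(t[175:340,280:350],None,fx=3.5,fy=3.5,interpolation=cv2.INTER_CUBIC)
b=cv2.resize(s[175:335,230:395],None,fx=3.3,fy=3.3,interpolation=cv2.INTER_CUBIC)
H=600;out=np.zeros((H,800,3),np.uint8);out[:a.shape[0],:a.shape[1]]=a;out[:b.shape[0],250:250+b.shape[1]]=b
cv2.imwrite("pics/crop1.png",out);print(a.shape,b.shape)
E
```

```text
(578, 245, 3) (528, 544, 3)
```

View pics/crop1.png

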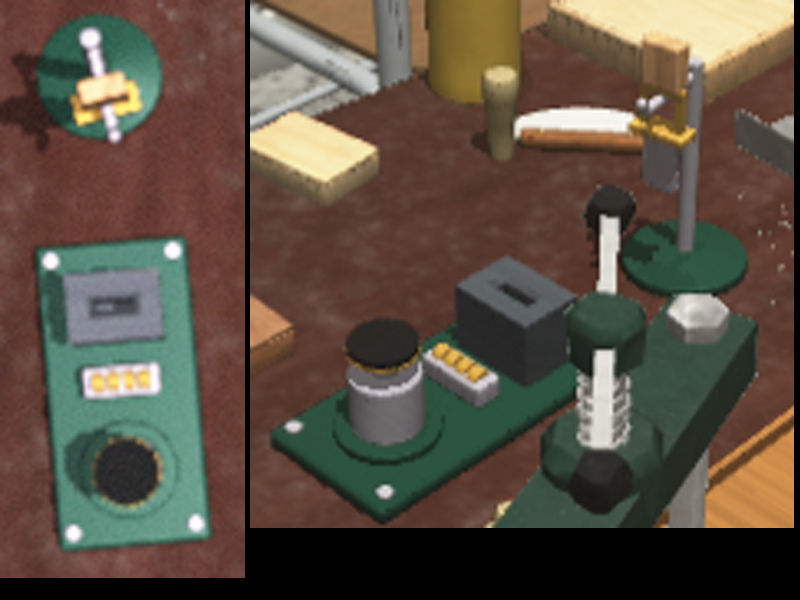

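The crops show four white screws, at about (294,250), (329,246), (301,328) and (336,325). The slot is near (312,262) and the pad near (316,310). The hook foot is a green disc with the peg end at (312.6,213), and the blade's shoulder and grip lie across the peg. I'll compute the poses with masks.

```bash
cat > find.py <<'E'
from h import *
def comp(m,amin=60):
    n,l,st,c=cv2.connectedComponentsWithStats(m.astype(np.uint8));return [(st[i],c[i],l==i) for i in range(1,n) if st[i][4]>amin]
def rect(cam,m,z):
    c=max(cv2.findContours(m.astype(np.uint8),0,cv2.CHAIN_APPROX_NONE)[0],key=cv2.contourArea)
    p=plane(cam,c.reshape(-1,2),z).astype(np.float32)*1000
    (cx,cy),(w,h),a=cv2.minAreaRect(p);
    if w>h: a+=90   # a: world angle of the short side
    return np.round([cx,cy,min(w,h),max(w,h),((a+90)%180)-90],1)
if __name__=="__main__":
    im=cv2.cvtColor(cv2.imread("pics/top0.png"),cv2.COLOR_BGR2RGB).astype(int);R,G,B=im[...,0],im[...,1],im[...,2]
    hsv=cv2.cvtColor(im.astype(np.uint8),cv2.COLOR_RGB2HSV).astype(int)
    g=(G>R+12)&(G>B)
    for s,c,m in comp(g,300): 
        print("green",s,c.round(1),rect("top",m,.012))
    roi=np.zeros_like(g);roi[240:335,288:342]=1
    w=roi&(R>190)&(G>190)&(B>190)
    for s,c,m in comp(w,3): print("screw",s[4],c.round(1),plane("top",c,.013).round(4))
    k=roi&(im.max(2)<60)
    for s,c,m in comp(k,20): print("dark",s,c.round(1),plane("top",c,.078).round(4),plane("top",c,.058).round(4))
    for name,(x,y) in dict(pale=(197,249),dark=(251,318),pot=(198,323),tray=(440,240),weight=(375,317),punch=(225,197)).items():
        print(name,im[y,x],hsv[y,x])
    print("table",hsv[230,250],hsv[290,230])
E
python3 find.py
```

```text
green [291 179  35  36 653] [307.7 194.7] [709.6 139.8  78.6  81.6 -88.7]
green [ 290  243   50   89 2588] [315.4 290.1] [501.8 119.1  98.9 198.4 -83.8]
green [ 407  306  104  126 5299] [457.1 366.3] [ 304.6 -217.5  146.9  292.1  -66.1]
screw 18 [328.7 246.1] [[0.5956 0.0893]]
screw 17 [294.  249.4] [[0.5864 0.1687]]
screw 88 [314.9 283.4] [[0.5096 0.1188]]
screw 16 [335.5 324. ] [[0.4185 0.0698]]
screw 16 [300.5 327. ] [[0.4096 0.1492]]
dark [307 301  18  18 242] [315.6 309.5] [[0.4522 0.1143]] [[0.4516 0.1148]]
pale [252 248 223] [ 26  29 252]
dark [236 178 132] [ 13 112 236]
pot [250 240 205] [ 23  46 250]
tray [242 181 112] [ 16 137 242]
weight [250 240 198] [ 24  53 250]
punch [252 245 209] [ 25  44 252]
table [  6 119 103] [  4 113 106]
```

Run:
```python
from find import *
im=cv2.cvtColor(cv2.imread("pics/top0.png"),cv2.COLOR_BGR2RGB);I=im.astype(int);R,G,B=I[...,0],I[...,1],I[...,2]
hsv=cv2.cvtColor(im,cv2.COLOR_RGB2HSV).astype(int)
print("press bolts",tri((462,332),(366,271)).round(3),tri((500,423),(303,356)).round(3))
def box(n,x0,x1,y0,y1,z,f):
    r=np.zeros(R.shape,bool);r[y0:y1,x0:x1]=1
    c=comp(r&f,30)
    if c:
        s,c,m=max(c,key=lambda q:q[0][4]); print(n,s,c.round(1),rect("top",m,z),plane("top",c,z).round(4))
        return m
br=R>130
box("pale",165,230,225,275,.022,br); box("dark",220,285,295,340,.022,br); box("pot",170,225,300,345,.056,br&(hsv[...,1]<130)); box("tray",370,540,190,310,.018,(hsv[...,1]>70)&(R>130))
box("weight",360,395,300,335,.04,br)
g=(G>R+12)&(G>B);g[:170]=0;g[235:]=0;g[:,:285]=0;g[:,335:]=0
c=np.vstack([q.reshape(-1,2) for q in cv2.findContours(g.astype(np.uint8),0,1)[0]])
for z in(.006,.012): print("foot",cv2.minEnclosingCircle((plane("top",c,z)*1000).astype(np.float32)))
# scene: punch, hook parts
t=lambda u,v:(280+u/3.5,175+v/3.5); s=lambda u,v:(230+(u-250)/3.3,175+v/3.3)
print("tip",tri(t(114,134),s(643,102)),plane("top",[t(114,137)],.154))
print("posttop",tri(t(90,38),s(695,66)))
print("griptop",tri(t(103,83),s(665,38)),plane("top",[t(103,83)],.185))
print("shoulder ends",plane("top",[t(74,118),t(142,104)],.124))
print("knob press",tri((520,411),(339,240)))
```

```text
press bolts [ 0.422 -0.164  0.271] [ 0.255 -0.238  0.275]
pale [177 234  41  31 961] [196.6 248.9] [582.1 391.9  58.7  88.5  11.9] [[0.5818 0.3922]]
dark [232 305  39  27 975] [250.8 318.3] [426.8 262.5  57.6  87.5   4. ] [[0.4268 0.2623]]
pot [184 312  29  26 610] [197.4 324.5] [411.2 375.7  55.5  63.2   1.9] [[0.4112 0.377 ]]
tray [  378   201   156   104 12826] [454.2 251.7] [ 585.7 -202.1  210.7  342.3    6.7] [[ 0.5888 -0.1976]]
weight [368 308  20  18 222] [376.2 316.8] [438.  -24.   35.8  44.5   6.5] [[ 0.4379 -0.0204]]
foot ((710.226806640625, 139.90867614746094), 41.40631866455078)
foot ((709.2953491210938, 139.66036987304688), 41.23057174682617)
tip [0.65211571 0.12377757 0.15390336] [[0.65069912 0.12341357]]
posttop [0.70966179 0.13966189 0.15112474]
griptop [0.67646637 0.13069597 0.18612301] [[0.67809142 0.12952429]]
shoulder ends [[0.66557687 0.14894678]
 [0.67498863 0.10793607]]
knob press [ 0.30404346 -0.23540929  0.40753666]
```

```bash
cat >> h.py <<'E'
D=np.deg2rad
STAMP=np.array([.5025,.1193]);SY=D(6.25);PAD=np.array([.4525,.1141]);SLOT=STAMP+.055*np.array([np.cos(SY),np.sin(SY)])
HY=D(15.2);POST=np.array([.7097,.1397]);HX=np.array([np.cos(HY),np.sin(HY)])
TRAY=np.array([.587,-.201]);TY=D(6.7)
def best(xy,z,phi):
    c=[]
    for k in(0,np.pi):
        R=rot(phi+k);q=arm.inverse_kinematics([*xy,z],R)
        if q is not None:c.append((abs(q[6]),k,R))
    return min(c,key=lambda v:v[0])[2]
def over(xy,z,phi):
    R=best(xy,z,phi);arm.movep([*xy,z],R);return R
def st(tag=""):
    s=arm.sense();print(tag,round(s["time_s"],1),s["position"].round(4),"F",s["wrist_force"].round(1),"gap",round(s["finger_gap"],4),"gf",round(float(s["gripper_force"]),1));return s
E
python3 - <<'E'
from h import *
p=arm.sense()["position"]
arm.move_l([*p[:2],.34])
b=POST-.035*HX
R=over(b,.30,HY+np.pi/2); print(arm.sense()["joint_pos"].round(2))
arm.command_gripper(.05,50)
arm.move_l([*b,.160],feed=.1,until_force=6); st("at")
arm.command_gripper(.0,50); st("grip")
snap("scene","scene1")
E
```

```text
[-0.68  0.51  0.66  1.45 -0.32  1.29 -1.3 ]
at 5.5 [0.6764 0.1306 0.1608] F [ 0.6  0.4 -0. ] gap 0.0498 gf 0.0
grip 5.8 [0.6766 0.1302 0.1608] F [ 0.8 -0.4  3.3] gap 0.0271 gf 55.9
```

```bash
python3 -c "
import cv2;s=cv2.imread('pics/scene1.png');cv2.imwrite('pics/c2.png',cv2.resize(s[100:300,260:460],None,fx=2.5,fy=2.5,interpolation=2))"
```

```text
(no output)
```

View pics/c2.png

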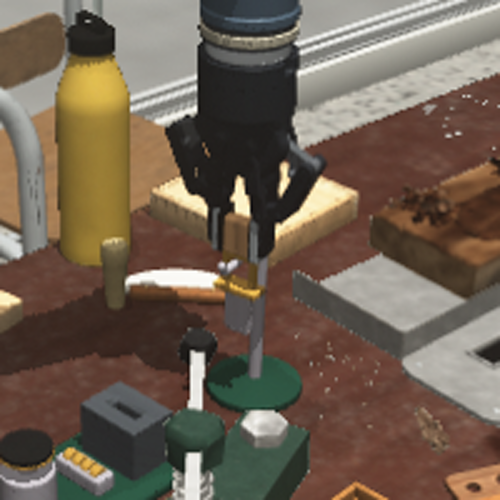

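The grip is held between the fingers: shoulder near (343,213) in full-image pixels, blade still on the peg. Next I lift it, draw it out and move it over the slot.

Run:
```python
from h import *
s=arm.sense();p=s["position"];z0=p[2]
arm.move_l([*p[:2],z0+.012],feed=.05); st("up")
q=p[:2]-.075*HX; arm.move_l([*q,z0+.012],feed=.08); arm.sleep(.3); st("out")
arm.move_l([*q,z0+.04],feed=.1)
R=best(SLOT,z0+.04,SY+np.pi/2)
arm.move_l([*SLOT,z0+.03],R,feed=.08); arm.sleep(.3); st("over slot"); print(z0)
snap("scene","scene3");snap("top","top3")
import cv2
s=cv2.imread('pics/scene3.png');t=cv2.imread('pics/top3.png')
cv2.imwrite('pics/c3.png',np.hstack([cv2.resize(s[130:320,230:360],None,fx=3,fy=3,interpolation=2),cv2.resize(t[170:360,250:380],None,fx=3,fy=3,interpolation=2)]))
```

```text
up 6.3 [0.6765 0.1304 0.1729] F [-0.5  0.1 -0.5] gap 0.0269 gf 55.8
out 7.7 [0.6043 0.1106 0.1727] F [ 0.1  0.4 -0.5] gap 0.0274 gf 55.8
over slot 11.5 [0.5572 0.1253 0.1908] F [ 0.7  0.5 -1.1] gap 0.0274 gf 55.6
0.16081132186795116
```

View pics/c3.png

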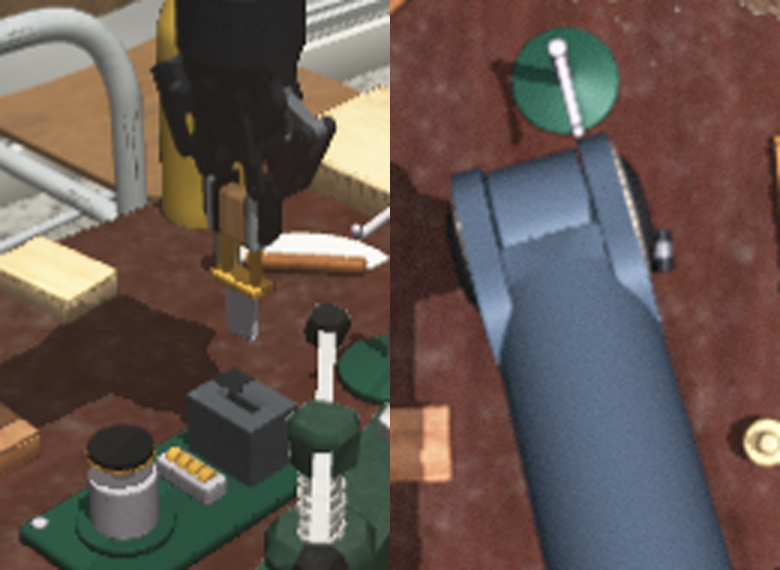

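The blade hangs upright in the gripper. Its lower end is at about (311,241) in the scene image, above the slot mouth at (311,262). I compare that with the predicted pixel, then insert.

Run:
```python
from h import *
print(proj("scene",[[*SLOT,.108],[*SLOT,.058]]))
p=arm.sense()["position"];
hit=arm.move_l([*SLOT,.1608+.018-.060+.012],feed=.04,until_force=5); s=st(f"in {hit}")
```

```text
[[311.37932263 241.88363836]
 [311.55182714 262.8031256 ]]
in False 13.3 [0.5573 0.1253 0.1311] F [-0.6  0.9 -1.4] gap 0.0274 gf 55.6
```

Run:
```python
from h import *
for i in range(2):
    hit=arm.move_l([*SLOT,.097],feed=.03,until_force=15); s=st(f"in {hit}")
    if s["position"][2]<.104: break
arm.sleep(.4);st()
snap("scene","scene4")
import cv2
s=cv2.imread('pics/scene4.png');cv2.imwrite('pics/c4.png',cv2.resize(s[150:320,230:360],None,fx=3,fy=3,interpolation=2))
```

```text
in True 14.2 [0.557  0.1253 0.1005] F [-0.9 -0.3  3.9] gap 0.0269 gf 56.2
 14.6 [0.557  0.1252 0.1005] F [ 0.2 -0.2  5.5] gap 0.0275 gf 56.3
```

View pics/c4.png

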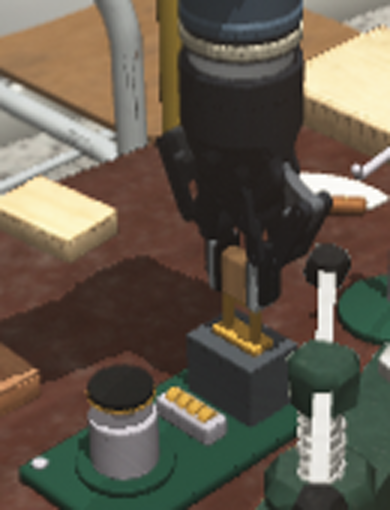

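The blade is home: shoulder flush on the block at scene (309,263), with the TCP height matching. I release it, go up and measure the pot again.

Run:
```python
from h import *
arm.command_gripper(.05); p=arm.sense()["position"]
arm.move_l([*p[:2],.30],feed=.2); st()
t=snap("top","top5");s=snap("scene","scene5")
cv2.imwrite('pics/c5.png',np.hstack([cv2.resize(t[295:350,170:300],None,fx=3.5,fy=3.5,interpolation=2)[:190],cv2.resize(s[215:270,150:245],None,fx=3.5,fy=3.5,interpolation=2)[:190]])[:,:,::-1])
```

```text
16.2 [0.5553 0.1248 0.2987] F [ 0.6  1.  -0.7] gap 0.0497 gf 0.0
```

View pics/c5.png

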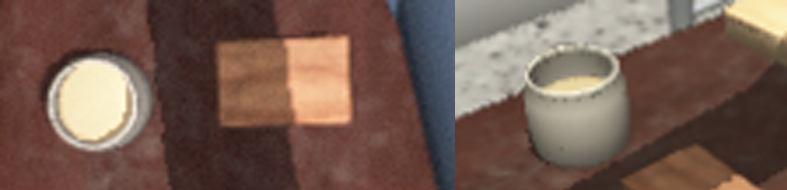

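```bash
cat >> h.py <<'E'
def pick(xy,zt,phi,opening=.085,grip=60,up=.22):
    over(xy,.20,phi); arm.command_gripper(opening,grip)
    h=arm.move_l([*xy,zt],feed=.12,until_force=8); st(f"down {h}")
    arm.command_gripper(0,grip); s=st("grip")
    arm.move_l([*xy,up],feed=.15); st("lift"); return s["position"][2]
def press(zg,phi,F=17):
    """zg: TCP height above the container's underside"""
    R=best(PAD,.22,phi); arm.movep([*PAD,.22],R)
    arm.move_l([*PAD,zg+.085],feed=.12); st("over pad")
    h=arm.move_l([*PAD,zg+.063],feed=.02,until_force=F); st(f"press {h}")
    arm.sleep(.7); st("held")
def lift(z=.24):
    p=arm.sense()["position"];arm.move_l([*p[:2],z],feed=.12)
def place(own,zg,phi,rel,up=.3):
    a=TRAY+np.array([[np.cos(TY),-np.sin(TY)],[np.sin(TY),np.cos(TY)]])@np.array(own)
    over(a,.24,phi); h=arm.move_l([*a,zg+.012],feed=.12,until_force=10)
    h=arm.move_l([*a,zg+.003],feed=.02,until_force=4); st(f"placed {h}")
    arm.command_gripper(rel); arm.sleep(.2)
    arm.move_l([*a,up],feed=.15); st("away")
E
python3 - <<'E'
from h import *
c=plane("top",[(197.1,324.1)],.056)[0];print(c,tri((197.1,324.1),(183.3,235.9)))
zg=pick(c,.014,D(6)); print("zg",zg)
snap("scene","scene6")
press(zg,D(6)); snap("scene","scene7")
lift(.25);st()
a,b=cv2.imread("pics/scene6.png"),cv2.imread("pics/scene7.png")
cv2.imwrite("pics/c6.png",np.hstack([cv2.resize(a[60:300,80:300],None,fx=1.7,fy=1.7),cv2.resize(b[130:330,220:380],None,fx=2.04,fy=2.04,interpolation=2)]))
E
```

```text
[0.41195622 0.37765385] [0.41059069 0.37901673 0.05298738]
down False 20.2 [0.4123 0.378  0.0147] F [0.3 0.3 0.5] gap 0.0849 gf 0.0
grip 20.6 [0.4123 0.378  0.015 ] F [-2.  -0.5  5.5] gap 0.0609 gf 64.8
lift 22.1 [0.4115 0.3772 0.219 ] F [ 0.6 -0.1 -0.5] gap 0.0606 gf 64.9
zg 0.015033194695308448
over pad 24.3 [0.453  0.1144 0.1006] F [ 0.2 -0.7 -1.9] gap 0.0605 gf 64.9
press True 25.2 [0.4527 0.1142 0.083 ] F [-1.  -0.7  8. ] gap 0.0609 gf 65.8
held 25.9 [0.4527 0.1142 0.083 ] F [-2.1 -0.5  7.8] gap 0.0606 gf 65.9
 27.5 [0.4522 0.1141 0.2492] F [ 0.1  0.1 -2. ] gap 0.0607 gf 64.9
```

View pics/c6.png

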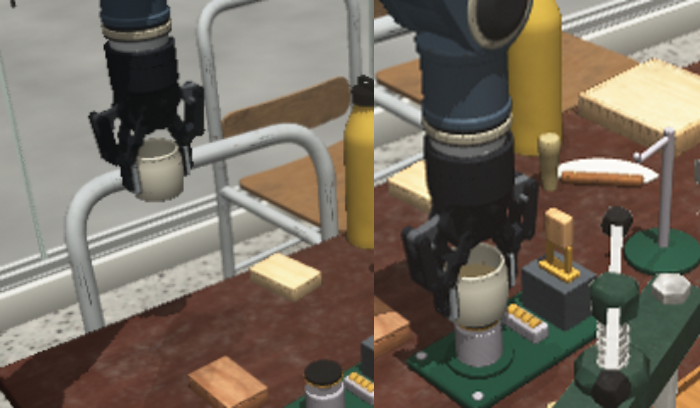

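The pot sits centred on the pad, with the blade home beside it. The bottom reads 68 mm and the force is about 9.8 N, so the pad was fully depressed. Next it goes into the tray.

Run:
```python
from h import *
place((.05,.10),.015,TY+np.pi/2,.078)
snap("top","top8");snap("scene","scene8")
from find import *
im=cv2.imread("pics/top8.png")[:,:,::-1].astype(int);R=im[...,0]
for n,x,z in(("pale",(165,230,225,275),.022),("dark",(220,285,295,340),.022)):
    r=np.zeros(R.shape,bool);r[x[2]:x[3],x[0]:x[1]]=1
    for s,c,m in comp(r&(R>130),100): print(n,s,c.round(1),rect("top",m,z))
a,b=cv2.imread("pics/scene8.png"),cv2.imread("pics/top8.png")
cv2.imwrite("pics/c8.png",np.hstack([cv2.resize(b,(400,300)),cv2.resize(a,(400,300))]))
```

```text
placed True 30.8 [ 0.6253 -0.0959  0.0211] F [-0.5  0.8  3.4] gap 0.0605 gf 65.5
away 33.4 [ 0.6246 -0.0957  0.2991] F [ 1.  -0.1  0. ] gap 0.0781 gf 0.0
pale [165 225   8  50 346] [168.  248.2] [579.1 457.9  16.5 113.4 -87.6]
pale [177 233  41  33 975] [196.6 248.9] [581.5 391.9  59.9  88.9  11.8]
dark [245 322  38  18 657] [264.1 330.5] [400.  232.6  38.5  84.2   1.6]
```

View pics/c8.png

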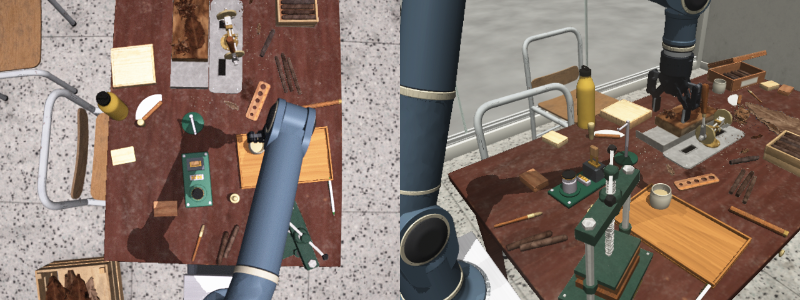

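The pot stands upright in the tray. The dark box has been knocked to about top (264,331), so I'll remeasure it later. The pale box is unchanged, so it goes next.

Run:
```python
from h import *
zg=pick((.5815,.392),.011,D(11.8)); print("zg",zg)
press(zg,SY+np.pi/2,F=22); snap("scene","scene9"); snap("top","top9")
lift(.25);st()
b=cv2.imread("pics/scene9.png");t=cv2.imread("pics/top9.png")
cv2.imwrite("pics/c9.png",np.hstack([cv2.resize(b[130:330,220:380],None,fx=2.4,fy=2.4,interpolation=2),cv2.resize(t[230:430,200:360],None,fx=2.4,fy=2.4)]))
```

```text
down False 37.3 [0.5821 0.3924 0.0119] F [-0.4  0.9 -0.1] gap 0.085 gf 0.0
grip 37.6 [0.5821 0.3924 0.0119] F [ 0.5 -0.3  4.2] gap 0.0538 gf 65.8
lift 39.2 [0.581  0.3917 0.2187] F [ 0.   0.3 -0.9] gap 0.0535 gf 65.4
zg 0.011923653553880182
over pad 41.9 [0.4531 0.1143 0.0975] F [-0.  -0.2  0.3] gap 0.054 gf 65.3
press True 42.7 [0.4527 0.1142 0.0798] F [-1.9 -0.3  7.6] gap 0.0535 gf 66.5
held 43.4 [0.4527 0.1142 0.0798] F [-1.7 -0.2  8.1] gap 0.0538 gf 66.5
 45.1 [0.4522 0.114  0.2492] F [0.1 0.5 0.2] gap 0.0539 gf 65.5
```

View pics/c9.png

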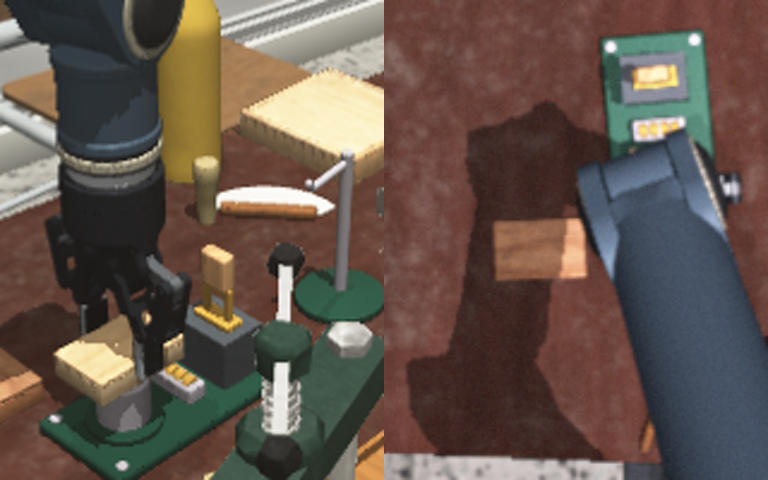

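The pale box sits level and centred on the pad, with the pad down. The 22 N trip can only come from the hard stop, since the spring alone gives 9 N, and the underside reads 67.9 mm. I place it in the tray and then locate the dark box.

Run:
```python
from h import *
place((-.045,.10),.012,TY+np.pi/2,.066)
over((.62,-.0),.35,TY+np.pi/2)
t=snap("top","top10")
from find import *
R=t[...,0].astype(int);r=np.zeros(R.shape,bool);r[285:375,215:300]=1
hsv=cv2.cvtColor(t,cv2.COLOR_RGB2HSV).astype(int)
for s,c,m in comp(r&(R>125)&(hsv[...,0]>5),100): print(s,c.round(1),rect("top",m,.022))
for i,th in enumerate((110,150)):
  for s,c,m in comp(r&(R>th),100): print(th,s,c.round(1),rect("top",m,.022))
cv2.imwrite("pics/c10.png",np.hstack([cv2.resize(t[190:350,370:530],None,fx=2.5,fy=2.5),cv2.resize(t[285:365,220:300],None,fx=5,fy=5,interpolation=2)])[:,:,::-1])
```

```text
placed True 49.6 [ 0.531  -0.1069  0.0178] F [-1.3  0.4  3.9] gap 0.0536 gf 66.0
away 52.1 [ 0.5303 -0.1069  0.2992] F [ 0.5 -0.1  0.2] gap 0.0658 gf 0.0
[246 321  39  27 923] [265.4 333.6] [391.5 228.8  58.7  86.2   3.8]
110 [ 215  285   24   90 1017] [222.5 325.6] [400.5 328.9  51.7 206.1  83.5]
110 [ 246  321   54   54 1569] [271.1 344.9] [362.2 211.2 119.7 120.2   1.7]
150 [247 321  38  26 459] [272.5 334.8] [392.4 228.5  56.3  83.8   4.5]
150 [247 323  21  10 115] [255.7 327.4] [406.4 247.5  20.4  45.6   1.6]
```

View pics/c10.png

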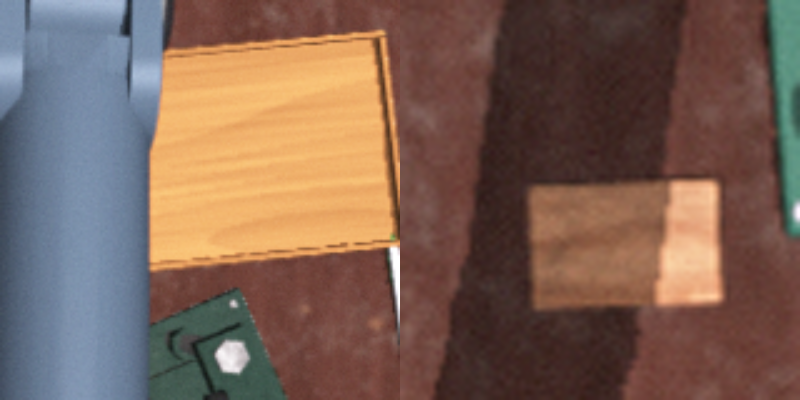

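The dark box is at (265,334), which is world (0.392, 0.229), 4° turned and clear of its surroundings.

Run:
```python
from h import *
zg=pick((.3918,.2286),.011,D(4)); print("zg",zg)
press(zg,SY+np.pi/2,F=22)
p=arm.sense()["position"]; arm.move_l([*p[:2],p[2]-.001],feed=.01,until_force=20); arm.sleep(.5); st("more")
snap("scene","scene11")
lift(.25);st()
place((.0,.01),.012,TY+np.pi/2,.066)
lift(.32); over((.5,.12),.35,SY+np.pi/2)
snap("scene","scene12");snap("top","top12")
a,b,c=(cv2.imread(f"pics/{n}.png") for n in("scene11","scene12","top12"))
cv2.imwrite("pics/c12.png",np.hstack([cv2.resize(a[130:330,220:380],(240,300)),cv2.resize(b[150:480,230:600],(280,250))[:300] if 0 else cv2.resize(b[150:480,230:600],(280,300)),cv2.resize(c[190:320,370:540],(280,300))]))
```

```text
down False 56.2 [0.3921 0.2288 0.0115] F [0.2 0.6 0.4] gap 0.0849 gf 0.0
grip 56.6 [0.3922 0.2288 0.0117] F [-0.7 -1.1  6.2] gap 0.0537 gf 63.7
lift 58.1 [0.3913 0.2283 0.2192] F [-0.9 -0.2 -0.6] gap 0.0538 gf 63.0
zg 0.011748057764733958
over pad 61.0 [0.453  0.1143 0.0973] F [ 0.   0.6 -0.6] gap 0.0535 gf 63.0
press True 61.8 [0.4527 0.1141 0.0797] F [-1.7  0.1  8.5] gap 0.0537 gf 64.1
held 62.5 [0.4527 0.1142 0.0797] F [-2.8  0.8  8.6] gap 0.0537 gf 64.1
more 63.3 [0.4527 0.1142 0.0796] F [-3.7 -2.5 13.1] gap 0.0538 gf 64.7
 64.9 [0.4523 0.114  0.2493] F [ 0.1 -0.3 -1.4] gap 0.0536 gf 63.0
placed True 69.3 [ 0.5861 -0.1911  0.0178] F [-0.9  1.   4.4] gap 0.0539 gf 63.6
away 71.8 [ 0.5855 -0.1909  0.2992] F [-0.8 -0.5 -0.2] gap 0.066 gf 0.0
```

View pics/c12.png

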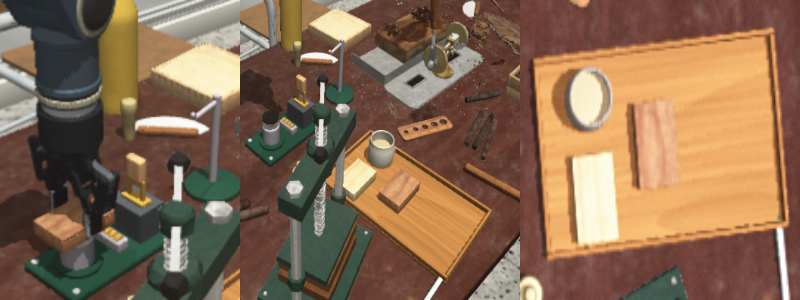

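All three containers stand flat in the tray. The extra 1 mm on the dark box raised the force without travel, which confirms the hard stop. Now the blade goes back to its hook.

Run:
```python
from h import *
p=SLOT+[-.0002,-.0001]
over(p,.25,SY+np.pi/2); arm.command_gripper(.05,50)
print("hit",arm.move_l([*p,.1005],feed=.1,until_force=8)); st()
arm.command_gripper(0,50); st("grip")
print("hit",arm.move_l([*p,.15],feed=.04,until_force=25)); arm.move_l([*p,.21],feed=.08); st("out")
b0=POST-.110*HX
arm.move_l([*b0,.205],best(b0,.205,HY+np.pi/2),feed=.08)
arm.move_l([*b0,.1727],feed=.08); arm.sleep(.3); st("before hook")
snap("scene","scene13")
a=cv2.imread("pics/scene13.png")
cv2.imwrite("pics/c13.png",cv2.resize(a[120:280,270:430],None,fx=3,fy=3,interpolation=2))
bl=b0
print(proj("scene",[[*bl,.090+.040],[*bl,.09],[*(POST-.06*HX),.152]]))
```

```text
hit False
 78.5 [0.5574 0.1253 0.1011] F [-0.2  0.9 -0.1] gap 0.0499 gf 0.0
grip 78.8 [0.5574 0.1253 0.101 ] F [ 0.7 -0.1  3.8] gap 0.0277 gf 49.4
hit False
out 81.1 [0.5566 0.1254 0.2096] F [-0.  -0.7 -0.7] gap 0.0271 gf 49.2Traceback (most recent call last):
  File "<stdin>", line 8, in <module>
host.Unreachable: the arm cannot follow that straight line within its joint ranges
```

Run:
```python
from h import *
s=arm.sense();print(s["joint_pos"].round(2))
b0=POST-.110*HX
R=max((rot(HY+np.pi/2),rot(HY-np.pi/2)),key=lambda R:R[:,1]@s["tcp_rot"][:,1])
arm.move_l([*b0,.21],R,feed=.08)
arm.move_l([*b0,.1727],feed=.08); arm.sleep(.3); st("before hook"); print(arm.sense()["joint_pos"].round(2))
snap("scene","scene13")
a=cv2.imread("pics/scene13.png")
cv2.imwrite("pics/c13.png",cv2.resize(a[120:280,270:430],None,fx=3,fy=3,interpolation=2))
print(proj("scene",[[*b0,.130],[*b0,.09],[*(POST-.06*HX),.152]]))
```

```text
[-1.07  0.51  1.08  1.86 -0.51  1.08 -1.25]
before hook 82.7 [0.6038 0.1108 0.1731] F [ 0.4  0.1 -0.9] gap 0.0273 gf 49.2
[-0.91  0.6   0.96  1.79 -0.56  1.05 -1.05]
[[334.67720813 227.23225429]
 [334.35599605 244.29653542]
 [349.12874925 206.7401099 ]]
```

View pics/c13.png

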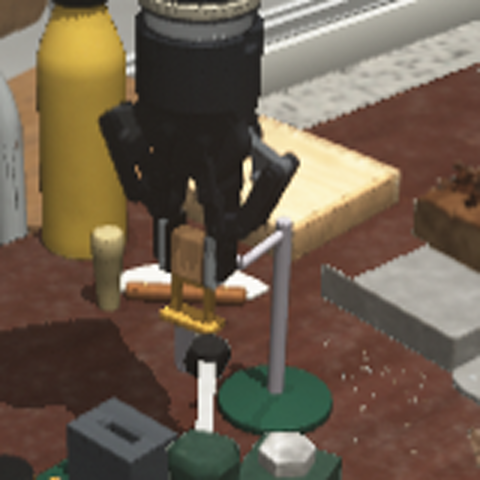

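The shoulder is at (334,227), as predicted, and the peg tip is at (350,207). The blade is aligned with the peg, so I feed it onto the hook.

Run:
```python
from h import *
b=POST-.035*HX
h=arm.move_l([*b,.1727],feed=.05,until_force=5); st(f"on {h}")
if not h:
    h=arm.move_l([*b,.1585],feed=.03,until_force=3); st(f"down {h}")
    snap("scene","scene14a")
    arm.command_gripper(.05); arm.sleep(.3); arm.move_l([*b,.30],feed=.08)
    over((.45,.35),.35,HY+np.pi/2); st()
snap("scene","scene14");snap("top","top14")
a,t=cv2.imread("pics/scene14.png"),cv2.imread("pics/top14.png")
cv2.imwrite("pics/c14.png",np.hstack([cv2.resize(a[150:330,230:410],None,fx=2.2,fy=2.2,interpolation=2),cv2.resize(t[160:340,280:460],None,fx=2.2,fy=2.2,interpolation=2)]))
```

```text
on False 84.4 [0.6757 0.1305 0.1728] F [-0.1  0.6 -0.3] gap 0.0272 gf 49.2
down True 84.9 [0.6759 0.1305 0.1613] F [-1.2  0.6  4.2] gap 0.0273 gf 50.0
 89.4 [0.4504 0.3495 0.3498] F [ 0.5 -0.3  0.2] gap 0.0499 gf 0.0
```

View pics/c14.png

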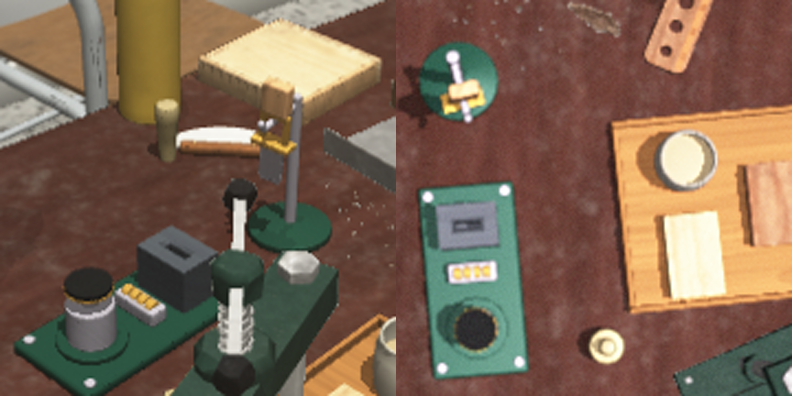

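The blade hangs on the peg, the pad is up, and the containers are flat in the tray. The weight and punch haven't moved.

```bash
python3 -c "
from rig import arm
arm.sleep(1);print(arm.finish_job())"
```

```text
the job is handed in; nothing more can be done
None
```

The job is handed in, though no verdict came back: the pot, pale box and dark box (no wax tin was there) are stamped in order and flat in the tray, and the blade is back on its hook.

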